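Load the bench loaf slicer and start it

ROBOT

A 6-joint arm with a two-finger parallel gripper is mounted at the origin on the work surface. World frame = base frame: x ahead of the robot, y to its left, z up, the work surface at z = 0. Lengths are in mm, angles in rad, forces in N, time in s.
With the tool pointing down it reaches from about 300 to 775 mm from the base axis. Payload 14.6 kg.
Tool frame: the origin (TCP) lies at the very end of the fingers, on their centre line; the grasp point (between the pads) lies 19 mm behind it; z points along the fingers, y is the direction in which the jaws open and shut (so a half turn about z gives the same grasp; the last joint's range is limited). The gripper opens to 94 mm and grips with 3 to 60 N. Pads are 16 mm wide; open, the fingers measure 119 mm over their backs; the gripper's body (75 mm by 177 mm) begins 78 mm behind the grasp point.
Start: joints at [1.222, 0.3, 1.521, -0, 1.321, -0.067], TCP at [152.944, 528.297, 205.446] pointing down, gripper open.
Joint ranges: [-3.03, 3.03], [-0.79, 2.21], [0.23, 2.52], [-1.04, 4.18], [0, 3.07], [-2.55, 2.55]. Speed limits (rad/s): [2.22, 2.22, 2.57, 3.14, 3.14, 3.14].

INTERFACE

Orientations are given as [roll, pitch, yaw] about the fixed x, y, z axes, in that order (R = Rz(yaw) Ry(pitch) Rx(roll)).
In Python, from cell import manip gives the robot as it stands.
- The arm moves only by the shell command python3 -m pendant 'ROWS' [FORCE]. ROWS is JSON, a list of rows, each an object with "claw": the finger opening in m, from 0 to 0.094; "delta_pos": the shift along the tool's x, y, z in m, a list of three; "rotation": the turn, a rotation vector about the tool's x, y, z in rad, a list of three. A call has 1 to 10 rows; each row is the pose to reach, as a shift and turn from the pose measured when the call began, along the tool's axes at that moment; what a row does not reach only later rows make up. A row lasts 1/8 s, in which the tool goes at most 62.5 mm and 10.7 degrees, less where a joint would pass 70% of its speed; a pose out of reach is approached as far as the arm can. A call with a gripper value outside its range is refused whole. The fingers move at their own pace and stop on an object; FORCE is the grip in N (left out, the last holds). Time passes only in rows, so rows that repeat a pose let the fingers close. It gives the time, the measured TCP pose, the force and the opening at its end, in the units of the state.
- manip.read_state(): the state, without advancing time (a new reading comes with each control period).
- manip.camera(name): name is "side" or "top" or "wrist"; returns the picture (480x640x3 uint8, red, green, blue); there is no depth.
- manip.camera_model(name): a dict with "fx", "fy", "cx", "cy" (pixels), "cam_to_world" (4x4, takes a point from camera to world coordinates); the wrist camera has in their place "T_tool_cam" (4x4, takes a point from camera to tool coordinates, whose origin is the TCP and whose axes are the flange's). Camera axes: x right, y up, looking along -z (the intrinsics and any distortion apply to the point x, -y, -z); pixel columns grow to the right and rows downward; lengths in mm; the calibration is good to about 2 mm. The wrist camera is an equidistant fisheye: a pixel r from the principal point sees the ray r / f radians off the axis. A picture is of the moment at which its call begins: read the wrist's pose just before it. camera_model takes no time and is no camera call.
- manip.sign_off(): hands the job in, once; it reports no verdict.
The state is a dict: "clock": time; "joints": joint angles; "qd": joint speeds; "effort": joint torques, N m; "eef_pos": TCP position; "eef_rot": TCP orientation; "wrist_force": force on the tool from outside, world axes, zero at the start; "moment": the same for the moment, N m; "finger_gap": finger opening in mm.
Only numpy, scipy, OpenCV 4.12 (cv2) and the standard library are available. Lean on these libraries where they do the work, as an engineer would, in place of code of your own. Each camera call takes 0.05 s, during which the arm holds its last target.

TASK

Get the loaf slicer loaded and running: draw its sprung pusher back by the black handle until the yellow catch holds it, and let go without setting it off; then set the golden tin loaf gently into the trough between pusher and blades, right way up and lying along the trough. Last, press the green key fully down so that it stays down and the red key pops up, without pressing the yellow key. The pusher must still be caught at the end, and leave the jar beside the slicer where it stands.

Things in the scene. Friction and masses are not known exactly. Their poses are not given: they have to be found in the camera images.
- slicer: White bench loaf slicer, fixed, plinth 300 x 440 x 55 mm. Origin: centre of its underside; y runs along the trough from catch to blades, z up. In its frame: steel trough with centre line at x = +50 mm, floor 60 mm above the bench, 96 mm clear between walls 18 mm high; blades across it at y = +169 mm in a dark frame 157 mm high; three keys in a row along y at x = -98 mm.
- trough_spot (a point): Point on the trough floor in the middle of where the loaf goes; axes as the slicer's. Once the pusher is caught it lies 115 mm from the pusher face and 126 mm from the blades. With the pusher at rest there is too little room for the loaf (about 129 mm).
- pusher (a joint): How far the sprung pusher is drawn back, in m: 0 at rest, growing as it moves along the slicer's -y, end stop at 0.125. A spring of about 3 N (at rest) to 6 N (drawn) pulls it back to 0. Drawn past about 0.113 and let go, it is held by the catch at 0.112.
- pusher_grip (a point): Grasp point of the pusher's handle, a black upright round post 22 mm thick, free from 113 to 165 mm above the bench; the point lies on its axis, 142 mm above the bench. The post stands on a white plate 78 mm wide whose pushing face is 12 mm to the slicer's +y of the post's axis. Moves with the pusher.
- catch_hook (a point): Top of the tip of the yellow catch, a hook 26 mm wide hinged at the -y end of the trough, 89 mm above the bench. A crossbar behind the pusher lifts it (well under 1 N of extra pull) and it drops in front of the bar by itself. Nothing but this light hook holds the pusher: raising its tip by 6 mm lets the pusher fly.
- catch (a joint): Angle of the catch in rad: 0 down (also while it holds the pusher), about 0.09 as the bar passes under it.
- loaf_center (a point): Golden tin loaf with three pale scores on top, rigid, 60 mm wide (its x), 140 mm long (its y), 60 mm high, about 0.22 kg. The point is its centre, 30 mm above its underside. It starts on a brown wooden board 18 mm thick. Either end may face the blades.
- key_red (a joint): Stroke of the red key in m: 0 up, about 0.0097 held down, 0.011 at its bottom stop; it stays down once pressed to the bottom, else it springs up. Down at the start.
- key_red_top (a point): Centre of the top of the red key, 75 mm above the bench when up, 65 mm when held down. The key is 46 mm (slicer x) by 26 mm (slicer y); keys are 36 mm apart centre to centre; the colour order varies.
- key_green (a joint): Stroke of the green key in m: 0 up, about 0.0097 held down, 0.011 at its bottom stop; it stays down once pressed to the bottom, else it springs up. Up at the start; the one to press.
- key_green_top (a point): Centre of the top of the green key, 75 mm above the bench when up, 65 mm when held down. The key is 46 mm (slicer x) by 26 mm (slicer y); keys are 36 mm apart centre to centre; the colour order varies. Interlocked: pressed to its bottom stop (11 mm, about 4 N) it is held, and the one that was down pops up; a half press frees that one but does not hold.
- key_yellow (a joint): Stroke of the yellow key in m: 0 up, about 0.0097 held down, 0.011 at its bottom stop; it stays down once pressed to the bottom, else it springs up. Up at the start; must stay up.
- key_yellow_top (a point): Centre of the top of the yellow key, 75 mm above the bench when up, 65 mm when held down. The key is 46 mm (slicer x) by 26 mm (slicer y); keys are 36 mm apart centre to centre; the colour order varies.
- jar: Bystander: closed jar, 72 mm across, 110 mm high. Origin: centre of its underside.
Not all that is in view belongs to the job. Of the things that look like the part that bears loaf_center, the smaller one is meant.

How it is judged:
By the outcome, as a careful person would: the job done as asked, in the order asked, and still so for the second after the job is handed in, with the robot touching nothing.
It also fails if it takes over 64 s, if anything falls off the work surface, if the arm or the gripper's body presses on something with over 40 N, if the wrist force passes 120 N, or if a joint passes its speed limit or range.

## Working session

There is one attempt and no reset: what is moved stays moved. The work goes in short steps, Python scripts to look and compute and a shell command to move; the robot and the scene stay as the last step left them, time stands still between calls to the robot, and variables do not carry over. Pictures are saved under pics/ and viewed, and the job is handed in when it is done.

```bash
ls; mkdir -p pics
python3 - <<'E'
from cell import manip
import cv2,json
print(manip.read_state())
for n in("side","top","wrist"):
    im=manip.camera(n); cv2.imwrite(f"pics/{n}0.png",im[:,:,::-1])
    print(n,manip.camera_model(n))
E
```

```text
pics
{'clock': 0.0, 'joints': array([ 1.22236689e+00,  3.00475357e-01,  1.52161263e+00,  1.47128560e-05,
        1.32073184e+00, -6.65838757e-02]), 'qd': array([ 0.00253479, -0.00173597, -0.00057776,  0.00105641,  0.00044418,
       -0.00037999]), 'effort': array([-7.05341081e-04, -5.31821716e+01, -3.52705014e+01,  7.07658450e-02,
        2.47379526e-02, -7.44307886e-05]), 'eef_pos': array([152.86398839, 528.03346817, 204.87066239]), 'eef_rot': array([-3.14036914e+00, -9.58690590e-05,  2.85974338e+00]), 'wrist_force': array([ 0.69400881,  0.3841027 , -0.18873393]), 'moment': array([-0.0542849 ,  0.02954985, -0.03983964]), 'finger_gap': 93.67288810167815}
side {'fx': 445.4423492789893, 'fy': 445.4423492789893, 'cx': 311.9462826541239, 'cy': 239.3047275207022, 'cam_to_world': array([[ 9.80354050e-01,  1.32864646e-01, -1.45783821e-01,
         3.43900329e+02],
       [-1.97019327e-01,  6.95020835e-01, -6.91469033e-01,
        -6.61284794e+02],
       [ 9.45100489e-03,  7.06606698e-01,  7.07543393e-01,
         8.32518161e+02],
       [ 0.00000000e+00,  0.00000000e+00,  0.00000000e+00,
 
[... 259 characters left out ...]
, -2.80946714e-02, -2.20841189e-03,
         9.74049404e+00],
       [-5.21523828e-03,  1.07406865e-01,  9.94201472e-01,
         1.25562847e+03],
       [ 0.00000000e+00,  0.00000000e+00,  0.00000000e+00,
         1.00000000e+00]])}
wrist {'fx': 371.64829954431775, 'fy': 371.64829954431775, 'cx': 318.23846271849453, 'cy': 235.84481361246725, 'T_tool_cam': array([[ 5.42461963e-04,  9.57488713e-01,  2.88470226e-01,
         8.29131576e+01],
       [ 9.99999851e-01, -5.39183048e-04, -9.08246235e-05,
         3.32152131e-01],
       [ 6.85747037e-05,  2.88470232e-01, -9.57488862e-01,
        -1.79737340e+02],
       [ 0.00000000e+00,  0.00000000e+00,  0.00000000e+00,
         1.00000000e+00]])}
```

View pics/side0.png

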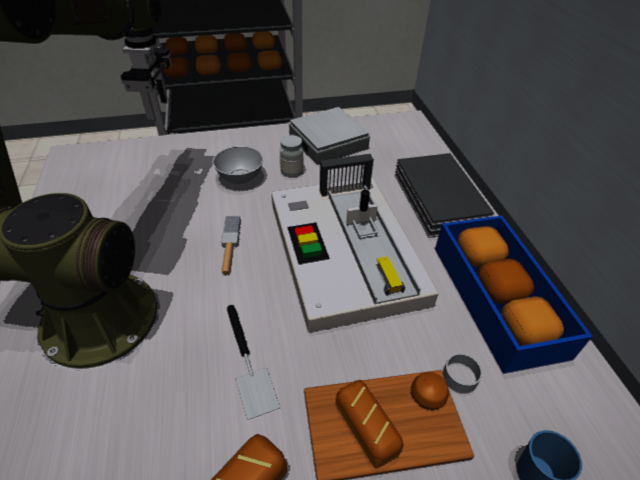

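View pics/top0.png

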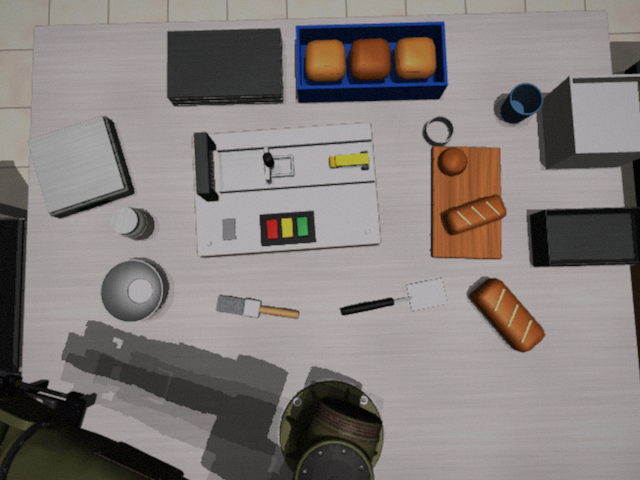

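View pics/wrist0.png

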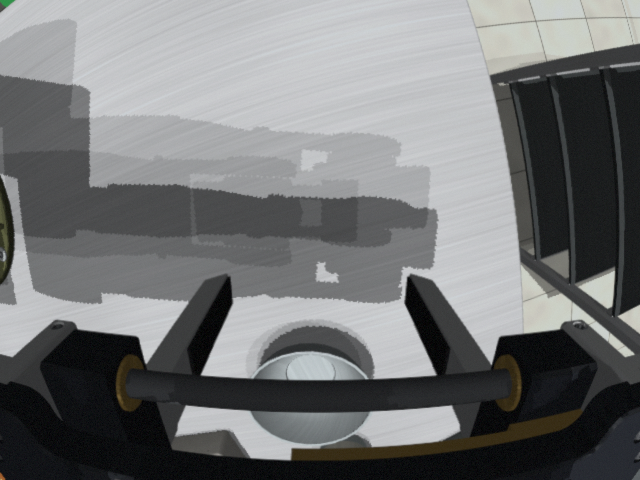

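Two scored loaves appear in the top image: one on the board at (475,214), about 62 px long, and a bigger one on the bench at (507,314), about 85 px. The smaller one on the wooden board fits the description. I'll confirm with enlarged crops and read the slicer pixels.

Run:
```python
import cv2
t=cv2.imread("pics/top0.png"); s=cv2.imread("pics/side0.png")
cv2.imwrite("pics/c1.png",cv2.resize(t[115:265,185:390],None,fx=3.9,fy=3.9,interpolation=cv2.INTER_CUBIC))
cv2.imwrite("pics/c2.png",cv2.resize(t[140:360,420:560],None,fx=2.7,fy=2.7,interpolation=cv2.INTER_CUBIC))
cv2.imwrite("pics/c3.png",cv2.resize(s[135:335,260:450],None,fx=3,fy=3,interpolation=cv2.INTER_CUBIC))
```

```text
(no output)
```

View pics/c1.png

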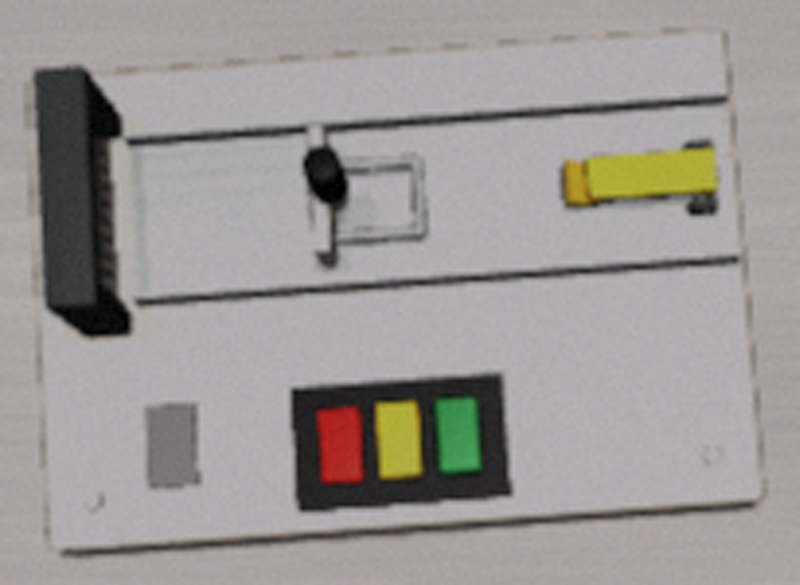

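View pics/c2.png

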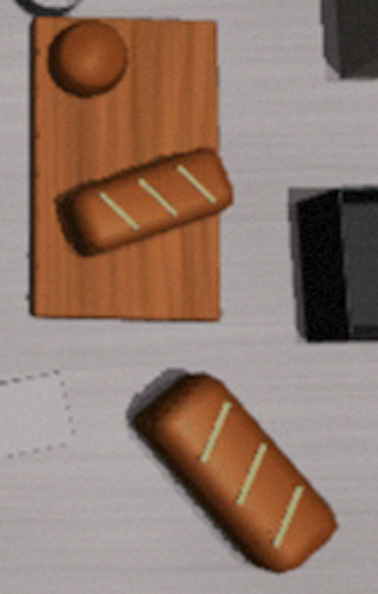

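View pics/c3.png

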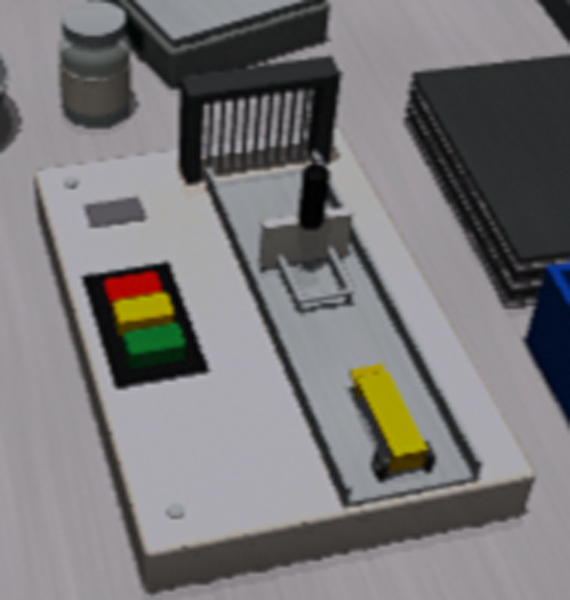

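The crop confirms it: the board loaf is the smaller of the two, about 142 mm long against about 190 mm for the bench one. The keys run red, yellow, green from blades to catch, with red down. The sprung pusher is at rest, with its post at crop (320,165). Next I'll fit the poses.

```bash
cat > h.py <<'E'
import numpy as np
from cell import manip
from scipy.optimize import least_squares
from scipy.spatial.transform import Rotation as R
def proj(m,P):
    T=np.linalg.inv(m["cam_to_world"]); p=(T[:3,:3]@np.atleast_2d(P).T).T+T[:3,3]
    return np.c_[m["cx"]+m["fx"]*p[:,0]/-p[:,2], m["cy"]+m["fy"]*-p[:,1]/-p[:,2]]
def ray(m,u,z):
    T=m["cam_to_world"]; d=T[:3,:3]@np.array([(u[0]-m["cx"])/m["fx"],-(u[1]-m["cy"])/m["fy"],-1])
    o=T[:3,3]; return o+d*(z-o[2])/d[2]
TOP=manip.camera_model("top"); SIDE=manip.camera_model("side")
def S2W(p,P):
    c,s=np.cos(p[2]),np.sin(p[2]); P=np.atleast_2d(P)
    return np.c_[p[0]+c*P[:,0]-s*P[:,1],p[1]+s*P[:,0]+c*P[:,1],P[:,2]]
E
cat > fit.py <<'E'
from h import *
tp=[((-150,-220,55),(762,500)),((150,-220,55),(727,32)),((-150,220,55),(50,548)),((-98,36,65),(340,444)),((-98,0,75),(399,440)),((-98,-36,75),(459,435))]
sp=[((-150,-220,55),(142,550)),((150,-220,55),(532,475)),((-150,220,55),(38,175)),((-98,36,65),(133,286)),((-98,0,75),(143,309)),((-98,-36,75),(154,340))]
P=np.array([a for a,_ in tp],float); 
ut=np.array([b for _,b in tp])/3.9+[185,115]; us=np.array([b for _,b in sp])/3+[260,135]
def f(q):
    A=P.copy(); A[3:,1]+=q[3]; W=S2W(q,A)
    return np.r_[(proj(TOP,W)-ut).ravel(),(proj(SIDE,W)-us).ravel()]
r=least_squares(f,[450,50,0,0],loss="soft_l1"); q=r.x
print(q, np.round(r.fun.reshape(-1,2),1).tolist())
np.save("slicer.npy",q)
def show(n,p):
    w=S2W(q,p)[0]; print(n,w.round(1),"topcrop",((proj(TOP,w)[0]-[185,115])*3.9).round(),"sidecrop",((proj(SIDE,w)[0]-[260,135])*3).round())
show("posttop",(50,28,165)); show("postbase",(50,28,113)); show("grip",(50,28,142)); show("spot",(50,43,60)); show("green",(-98,q[3]-36,75)); show("bladetop",(50,169,157))
# loaf corners of top face from c2 crop
for a in [(65,200),(88,253),(208,150),(232,205)]:
    print("loaf",ray(TOP,np.array(a)/2.7+[420,140],60).round(1))
E
python3 fit.py
```

```text
[ 5.89364797e+02  9.40258607e+01  3.48785216e-02 -2.50196070e+00] [[0.3, 1.1], [0.0, -1.1], [-1.9, 0.4], [0.5, 0.0], [0.3, -0.4], [0.2, -0.1], [-0.5, 0.9], [2.1, 0.4], [-1.3, -3.3], [0.2, -0.3], [0.1, -0.8], [-0.1, -0.7]]
posttop [638.4 123.8 165. ] topcrop [321. 163.] sidecrop [317. 170.]
postbase [638.4 123.8 113. ] topcrop [330. 186.] sidecrop [311. 220.]
grip [638.4 123.8 142. ] topcrop [325. 173.] sidecrop [314. 192.]
spot [637.8 138.7  60. ] topcrop [315. 209.] sidecrop [300. 255.]
green [492.8  52.1  75. ] topcrop [460. 435.] sidecrop [154. 338.]
bladetop [633.4 264.7 157. ] topcrop [ 75. 182.] sidecrop [265.  77.]
loaf [ 514.7 -284.2   60. ]
loaf [ 467.2 -301.9   60. ]
loaf [ 555.8 -413.    60. ]
loaf [ 506.1 -430.9   60. ]
```

```bash
cat >> h.py <<'E'
def to(x,y,z,yaw,half=True):
    s=manip.read_state(); Rt=R.from_euler("xyz",s["eef_rot"]); 
    G=R.from_euler("xyz",[np.pi,0,yaw]); 
    d=Rt.inv().apply(np.array([x,y,z])-s["eef_pos"])/1000
    rv=(Rt.inv()*G).as_rotvec()
    print("delta",d.round(4).tolist(),"rot",rv.round(4).tolist(),"dist",round(float(np.linalg.norm(d)),3),"t",s["clock"])
def wpix(s,P):
    m=manip.camera_model("wrist");Rt=R.from_euler("xyz",s["eef_rot"]); T=m["T_tool_cam"]
    t=Rt.inv().apply(np.atleast_2d(P)-s["eef_pos"]); c=(t-T[:3,3])@T[:3,:3]
    v=np.c_[c[:,0],-c[:,1],-c[:,2]]; th=np.arctan2(np.hypot(v[:,0],v[:,1]),v[:,2]); a=np.arctan2(v[:,1],v[:,0])
    return np.c_[m["cx"]+m["fx"]*th*np.cos(a),m["cy"]+m["fy"]*th*np.sin(a)]
E
python3 -c "
from h import *
to(638.4,123.8,225,3.176)"
```

```text
delta [-0.5788, -0.2534, -0.0198] rot [-0.0009, -0.0002, -0.3162] dist 0.632 t 0.15
```

```bash
python3 -m pendant '[{"claw":0.06,"delta_pos":[-0.58,-0.253,-0.02],"rotation":[0,0,-0.316]},{"claw":0.06,"delta_pos":[-0.58,-0.253,-0.02],"rotation":[0,0,-0.316]},{"claw":0.06,"delta_pos":[-0.58,-0.253,-0.02],"rotation":[0,0,-0.316]},{"claw":0.06,"delta_pos":[-0.58,-0.253,-0.02],"rotation":[0,0,-0.316]},{"claw":0.06,"delta_pos":[-0.58,-0.253,-0.02],"rotation":[0,0,-0.316]},{"claw":0.06,"delta_pos":[-0.58,-0.253,-0.02],"rotation":[0,0,-0.316]},{"claw":0.06,"delta_pos":[-0.58,-0.253,-0.02],"rotation":[0,0,-0.316]},{"claw":0.06,"delta_pos":[-0.58,-0.253,-0.02],"rotation":[0,0,-0.316]},{"claw":0.06,"delta_pos":[-0.58,-0.253,-0.02],"rotation":[0,0,-0.316]},{"claw":0.06,"delta_pos":[-0.58,-0.253,-0.02],"rotation":[0,0,-0.316]}]' 30; python3 -c "
from h import *
to(638.4,123.8,225,3.176)"
```

```text
clock: 1.4
eef_pos: [630.9, 130.6, 224.7]
eef_rot: [-3.141, -0.001, -3.107]
wrist_force: [-0.3, 1.0, 0.2]
finger_gap: 59.9
delta [-0.0073, -0.0071, -0.0003] rot [-0.0007, -0.0006, -0.0003] dist 0.01 t 1.4
```

```bash
python3 -m pendant '[{"claw":0.06,"delta_pos":[-0.0075,-0.007,0],"rotation":[0,0,0]},{"claw":0.06,"delta_pos":[-0.0075,-0.007,0],"rotation":[0,0,0]}]'
python3 - <<'E'
from h import *
import cv2
s=manip.read_state(); im=manip.camera("wrist"); cv2.imwrite("pics/w1.png",im[:,:,::-1])
q=np.load("slicer.npy")
for n,p in dict(posttop=(50,28,165),postbase=(50,28,113),green=(-98,q[3]-36,75),red=(-98,q[3]+36,65),hook=(50,-130,89),c1=(-150,-220,55),c2=(-150,220,55),tr1=(2,-220,78),tr2=(2,150,78)).items(): print(n,wpix(s,S2W(q,p))[0].round())
E
```

```text
clock: 1.65
eef_pos: [638.5, 123.7, 223.9]
eef_rot: [-3.141, -0.002, -3.108]
wrist_force: [-0.2, 0.6, -0.3]
finger_gap: 59.9
posttop [319. 251.]
postbase [319. 230.]
green [243.  57.]
red [325.  57.]
hook [151. 224.]
c1 [85. 36.]
c2 [508.  26.]
tr1 [ 77. 177.]
tr2 [452. 170.]
```

View pics/w1.png

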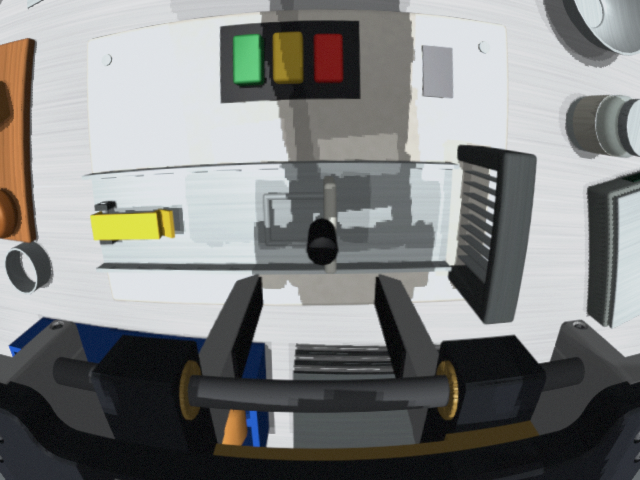

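The wrist view has the post top at (322,243), between the open fingers, and the green key at (248,59). Both are within about 3 px of prediction. Descending around the post.

```bash
python3 -m pendant '[{"claw":0.06,"delta_pos":[0,0.001,0.05],"rotation":[0,0,0]},{"claw":0.06,"delta_pos":[0,0.001,0.09],"rotation":[0,0,0]},{"claw":0.06,"delta_pos":[0,0.001,0.1],"rotation":[0,0,0]},{"claw":0.06,"delta_pos":[0,0.001,0.1],"rotation":[0,0,0]},{"claw":0.015,"delta_pos":[0,0.001,0.1],"rotation":[0,0,0]},{"claw":0.015,"delta_pos":[0,0.001,0.1],"rotation":[0,0,0]},{"claw":0.015,"delta_pos":[0,0.001,0.1],"rotation":[0,0,0]},{"claw":0.015,"delta_pos":[0,0.001,0.1],"rotation":[0,0,0]}]' 20
python3 - <<'E'
from h import *
s=manip.read_state();q=np.load("slicer.npy");print(s["eef_pos"],s["wrist_force"])
to(*S2W(q,(50,28-118,0))[0][:2],s["eef_pos"][2],3.176)
E
```

```text
clock: 2.7
eef_pos: [637.9, 125.5, 124.6]
eef_rot: [-3.141, -0.001, -3.107]
wrist_force: [0.4, 0.7, -0.7]
finger_gap: 23.7
[637.91278877 125.48100026 124.58742152] [ 0.35695577  0.7253988  -0.73758931]
delta [-0.0004, -0.1197, 0.0001] rot [-0.0006, -0.0011, 0.0] dist 0.12 t 2.7
```

```bash
python3 -m pendant '[{"claw":0.015,"delta_pos":[0,0,0],"rotation":[0,0,0]},{"claw":0.015,"delta_pos":[0,0,0],"rotation":[0,0,0]},{"claw":0.015,"delta_pos":[0,-0.015,0],"rotation":[0,0,0]},{"claw":0.015,"delta_pos":[0,-0.03,0],"rotation":[0,0,0]},{"claw":0.015,"delta_pos":[0,-0.045,0],"rotation":[0,0,0]},{"claw":0.015,"delta_pos":[0,-0.06,0],"rotation":[0,0,0]}]'; python3 -m pendant '[{"claw":0.015,"delta_pos":[0,-0.015,0],"rotation":[0,0,0]},{"claw":0.015,"delta_pos":[0,-0.028,0],"rotation":[0,0,0]},{"claw":0.015,"delta_pos":[0,-0.04,0],"rotation":[0,0,0]},{"claw":0.015,"delta_pos":[0,-0.05,0],"rotation":[0,0,0]},{"claw":0.015,"delta_pos":[0,-0.057,0],"rotation":[0,0,0]},{"claw":0.015,"delta_pos":[0,-0.057,0],"rotation":[0,0,0]}]'
python3 -c "
from h import *
s=manip.read_state();q=np.load('slicer.npy')
print(s['wrist_force'],(s['eef_pos']-S2W(q,(50,28,123.))[0]))"
```

```text
clock: 3.45
eef_pos: [640.5, 64.7, 124.6]
eef_rot: [-3.142, 0.0, -3.107]
wrist_force: [8.6, 4.8, -4.2]
finger_gap: 22.1
clock: 4.2
eef_pos: [643.1, 7.2, 124.6]
eef_rot: [3.141, 0.002, -3.108]
wrist_force: [8.4, 6.1, -3.6]
finger_gap: 21.8
[ 8.40962552  6.06287977 -3.60854419] [   4.77601532 -116.54943652    1.58711526]
```

Run:
```python
from h import *
import cv2
im=manip.camera("side")[:,:,::-1]; cv2.imwrite("pics/s2.png",cv2.resize(im[150:330,270:450],None,fx=3.3,fy=3.3,interpolation=cv2.INTER_CUBIC))
im=manip.camera("wrist"); cv2.imwrite("pics/w2.png",im[:,:,::-1])
```

```text
(no output)
```

View pics/s2.png

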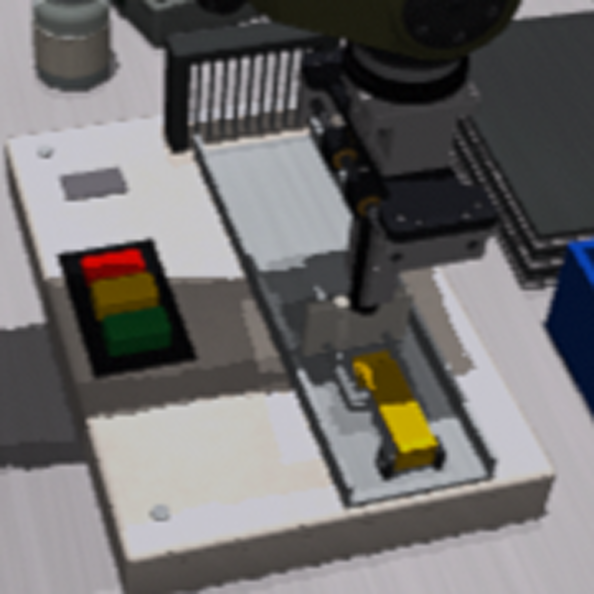

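View pics/w2.png

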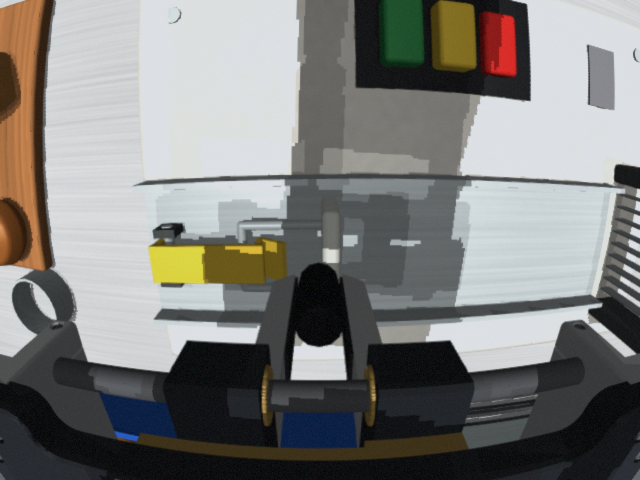

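Side view: the hook tip (crop 365,370) lies over and in front of the crossbar (350,380), so the pusher looks past the catch. Easing forward while watching the force.

```bash
python3 -m pendant '[{"claw":0.015,"delta_pos":[0,0.002,0],"rotation":[0,0,0]},{"claw":0.015,"delta_pos":[0,0.004,0],"rotation":[0,0,0]},{"claw":0.015,"delta_pos":[0,0.005,0],"rotation":[0,0,0]},{"claw":0.015,"delta_pos":[0,0.005,0],"rotation":[0,0,0]}]';  python3 -m pendant '[{"claw":0.015,"delta_pos":[0,0.001,0],"rotation":[0,0,0]},{"claw":0.015,"delta_pos":[0,0.002,0],"rotation":[0,0,0]},{"claw":0.015,"delta_pos":[0,0.002,0],"rotation":[0,0,0]}]'
```

```text
clock: 4.8
eef_pos: [643.0, 12.5, 124.6]
eef_rot: [3.14, 0.003, -3.108]
wrist_force: [3.5, 5.7, -1.9]
finger_gap: 21.7
clock: 5.18
eef_pos: [643.0, 14.2, 124.6]
eef_rot: [3.14, 0.003, -3.108]
wrist_force: [2.4, 3.3, -0.5]
finger_gap: 21.4
```

```bash
python3 -m pendant '[{"claw":0.015,"delta_pos":[0,0.001,0],"rotation":[0,0,0]},{"claw":0.015,"delta_pos":[0,0.001,0],"rotation":[0,0,0]},{"claw":0.015,"delta_pos":[0,0.001,0],"rotation":[0,0,0]}]'
```

```text
clock: 5.55
eef_pos: [643.0, 14.4, 124.6]
eef_rot: [3.141, 0.003, -3.109]
wrist_force: [2.0, -4.6, 0.3]
finger_gap: 21.8
```

The force reversed to −4.6 N and the motion stopped, so the catch is holding. Backing off half a millimetre, opening and rising.

```bash
python3 -m pendant '[{"claw":0.022,"delta_pos":[0,-0.0005,0],"rotation":[0,0,0]},{"claw":0.03,"delta_pos":[0,-0.0005,0],"rotation":[0,0,0]},{"claw":0.045,"delta_pos":[0,-0.0005,0],"rotation":[0,0,0]},{"claw":0.055,"delta_pos":[0,-0.0005,0],"rotation":[0,0,0]},{"claw":0.055,"delta_pos":[0,-0.0005,0],"rotation":[0,0,0]},{"claw":0.055,"delta_pos":[0,0,-0.04],"rotation":[0,0,0]},{"claw":0.055,"delta_pos":[0,0,-0.1],"rotation":[0,0,0]},{"claw":0.055,"delta_pos":[0,0,-0.1],"rotation":[0,0,0]}]'
python3 - <<'E'
from h import *
import cv2
s=manip.read_state();im=manip.camera("wrist"); cv2.imwrite("pics/w3.png",im[:,:,::-1])
q=np.load('slicer.npy')
print(wpix(s,S2W(q,[(50,-84,165),(50,43,60),(-98,q[3]-36,75)])).round())
to(511,-357.5,200,1.87)
E
```

```text
clock: 6.55
eef_pos: [644.2, 14.4, 229.9]
eef_rot: [-3.142, 0.011, -3.108]
wrist_force: [-0.3, 0.1, -0.1]
finger_gap: 55.0
[[315. 245.]
 [443. 211.]
 [367.  52.]]
delta [0.1447, -0.3673, 0.0255] rot [0.0045, 0.0054, 1.3047] dist 0.396 t 6.6
```

View pics/w3.png

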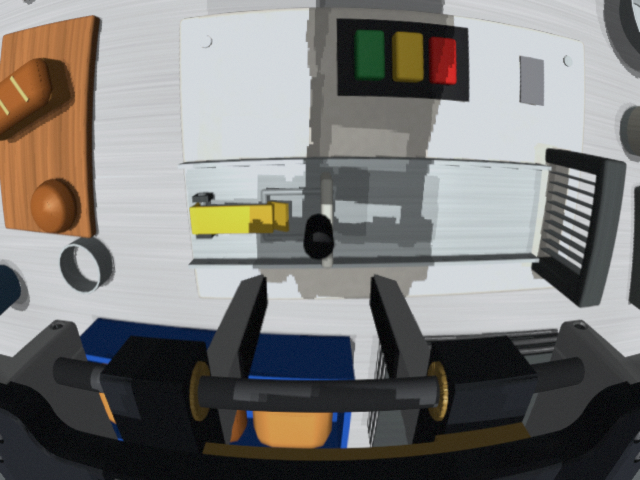

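The pusher stays caught: post at (318,235), hook at (280,215) over the bar. Now to the loaf.

```bash
python3 -m pendant '[{"claw":0.09,"delta_pos":[0.145,-0.367,0.026],"rotation":[0.005,0.005,1.305]},{"claw":0.09,"delta_pos":[0.145,-0.367,0.026],"rotation":[0.005,0.005,1.305]},{"claw":0.09,"delta_pos":[0.145,-0.367,0.026],"rotation":[0.005,0.005,1.305]},{"claw":0.09,"delta_pos":[0.145,-0.367,0.026],"rotation":[0.005,0.005,1.305]},{"claw":0.09,"delta_pos":[0.145,-0.367,0.026],"rotation":[0.005,0.005,1.305]},{"claw":0.09,"delta_pos":[0.145,-0.367,0.026],"rotation":[0.005,0.005,1.305]},{"claw":0.09,"delta_pos":[0.145,-0.367,0.026],"rotation":[0.005,0.005,1.305]},{"claw":0.09,"delta_pos":[0.145,-0.367,0.026],"rotation":[0.005,0.005,1.305]},{"claw":0.09,"delta_pos":[0.145,-0.367,0.026],"rotation":[0.005,0.005,1.305]},{"claw":0.09,"delta_pos":[0.145,-0.367,0.026],"rotation":[0.005,0.005,1.305]}]' 15
python3 - <<'E'
from h import *
import cv2
s=manip.read_state();print(s["eef_pos"],s["eef_rot"]);im=manip.camera("wrist"); cv2.imwrite("pics/w4.png",im[:,:,::-1])
c=np.array([511,-357.5]);a=np.array([40,-129])/135.
print(wpix(s,np.array([[*(c+70*a),60],[*(c-70*a),60],[*c,78]])).round())
to(511,-357.5,200,1.87)
E
```

```text
clock: 7.85
eef_pos: [511.2, -356.0, 199.5]
eef_rot: [-3.141, 0.0, 1.873]
wrist_force: [0.5, -0.0, -0.7]
finger_gap: 89.8
[ 511.21960387 -356.03138324  199.46645534] [-3.14145040e+00  4.29016142e-04  1.87349854e+00]
[[316. 295.]
 [316. 145.]
 [316. 230.]]
delta [-0.0012, -0.0006, -0.0004] rot [-0.0001, 0.0006, 0.0029] dist 0.001 t 7.9
```

View pics/w4.png

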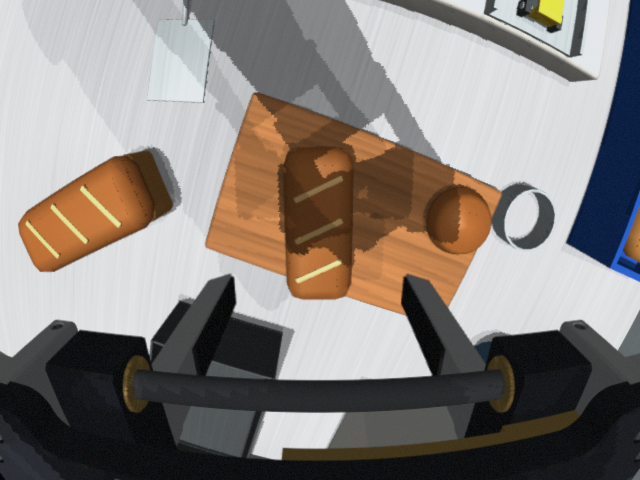

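The loaf sits centred at (320,222), aligned with the tool axis, and the bun is clear of the fingers. Descending.

```bash
python3 -m pendant '[{"claw":0.09,"delta_pos":[-0.001,0.003,0.05],"rotation":[0,0,0]},{"claw":0.09,"delta_pos":[-0.001,0.003,0.1],"rotation":[0,0,0]},{"claw":0.09,"delta_pos":[-0.001,0.003,0.14],"rotation":[0,0,0]},{"claw":0.09,"delta_pos":[-0.001,0.003,0.157],"rotation":[0,0,0]},{"claw":0.09,"delta_pos":[-0.001,0.003,0.157],"rotation":[0,0,0]},{"claw":0.05,"delta_pos":[-0.001,0.003,0.157],"rotation":[0,0,0]},{"claw":0.05,"delta_pos":[-0.001,0.003,0.157],"rotation":[0,0,0]},{"claw":0.05,"delta_pos":[-0.001,0.003,0.157],"rotation":[0,0,0]},{"claw":0.05,"delta_pos":[-0.001,0.003,0.157],"rotation":[0,0,0]},{"claw":0.05,"delta_pos":[-0.001,0.003,0.157],"rotation":[0,0,0]}]' 15
```

```text
clock: 9.15
eef_pos: [514.4, -356.6, 43.3]
eef_rot: [3.142, 0.001, 1.873]
wrist_force: [-2.9, -0.3, 6.7]
finger_gap: 59.9
```

```bash
python3 -m pendant '[{"claw":0.05,"delta_pos":[0,0,0],"rotation":[0,0,0]},{"claw":0.05,"delta_pos":[0,0,-0.03],"rotation":[0,0,0]},{"claw":0.05,"delta_pos":[0,0,-0.08],"rotation":[0,0,0]},{"claw":0.05,"delta_pos":[0,0,-0.14],"rotation":[0,0,0]},{"claw":0.05,"delta_pos":[0,0,-0.2],"rotation":[0,0,0]},{"claw":0.05,"delta_pos":[0,0,-0.2],"rotation":[0,0,0]}]' 25
python3 - <<'E'
from h import *
import cv2
s=manip.read_state();im=manip.camera("wrist"); cv2.imwrite("pics/w5.png",im[:,:,::-1])
q=np.load('slicer.npy')
to(*S2W(q,(50,43,0))[0][:2],240,np.pi/2+q[2])
E
```

```text
clock: 9.9
eef_pos: [515.4, -357.1, 248.2]
eef_rot: [3.137, 0.008, 1.873]
wrist_force: [0.6, -0.4, -3.6]
finger_gap: 60.0
delta [0.4362, 0.2649, 0.0035] rot [0.0023, 0.0034, 0.2673] dist 0.51 t 9.95
```

View pics/w5.png

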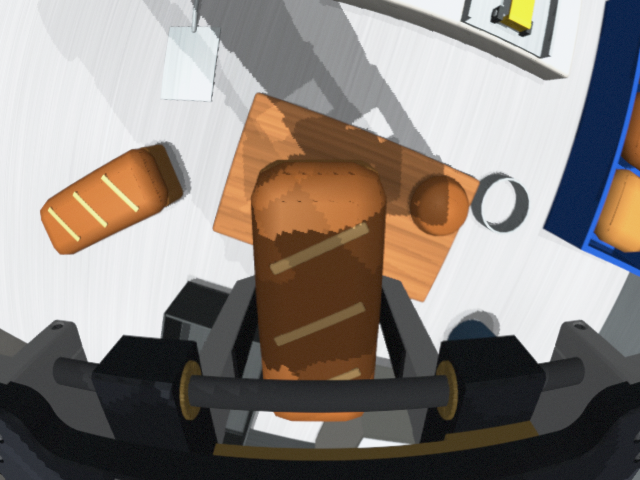

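Loaf gripped level, gap 60 mm. Carrying it over the trough at height.

```bash
python3 -m pendant '[{"claw":0.05,"delta_pos":[0.06,0.036,0],"rotation":[0.002,0.003,0.05]},{"claw":0.05,"delta_pos":[0.11,0.066,0],"rotation":[0.002,0.003,0.1]},{"claw":0.05,"delta_pos":[0.16,0.096,0],"rotation":[0.002,0.003,0.15]},{"claw":0.05,"delta_pos":[0.21,0.126,0],"rotation":[0.002,0.003,0.2]},{"claw":0.05,"delta_pos":[0.26,0.157,0],"rotation":[0.002,0.003,0.267]},{"claw":0.05,"delta_pos":[0.31,0.187,0],"rotation":[0.002,0.003,0.267]},{"claw":0.05,"delta_pos":[0.36,0.218,0],"rotation":[0.002,0.003,0.267]},{"claw":0.05,"delta_pos":[0.405,0.247,0],"rotation":[0.002,0.003,0.267]},{"claw":0.05,"delta_pos":[0.43,0.262,0],"rotation":[0.002,0.003,0.267]},{"claw":0.05,"delta_pos":[0.436,0.265,0],"rotation":[0.002,0.003,0.267]}]'
python3 -m pendant '[{"claw":0.05,"delta_pos":[0,0,0],"rotation":[0,0,0]},{"claw":0.05,"delta_pos":[0,0,0],"rotation":[0,0,0]}]'
python3 - <<'E'
from h import *
import cv2
s=manip.read_state();print(s["eef_rot"]);im=manip.camera("wrist"); cv2.imwrite("pics/w6.png",im[:,:,::-1])
im=manip.camera("side"); cv2.imwrite("pics/s6.png",im[:,:,::-1])
q=np.load('slicer.npy')
to(*S2W(q,(50,43,0))[0][:2],120,np.pi/2+q[2])
print(wpix(s,S2W(q,[(2,150,78),(98,150,78),(-150,220,55),(150,220,55)])).round())
E
```

```text
clock: 11.2
eef_pos: [637.4, 140.2, 240.8]
eef_rot: [-3.138, 0.001, 1.608]
wrist_force: [-0.8, 0.4, -2.2]
finger_gap: 59.7
clock: 11.45
eef_pos: [637.2, 139.1, 240.0]
eef_rot: [-3.137, 0.001, 1.607]
wrist_force: [0.3, 0.0, -1.3]
finger_gap: 59.8
[-3.13680652e+00  8.24408440e-04  1.60698851e+00]
delta [-0.0004, 0.0009, 0.1207] rot [-0.0036, 0.0006, 0.0012] dist 0.121 t 11.55
[[265. 104.]
 [371. 104.]
 [129.  52.]
 [420.  40.]]
```

View pics/w6.png

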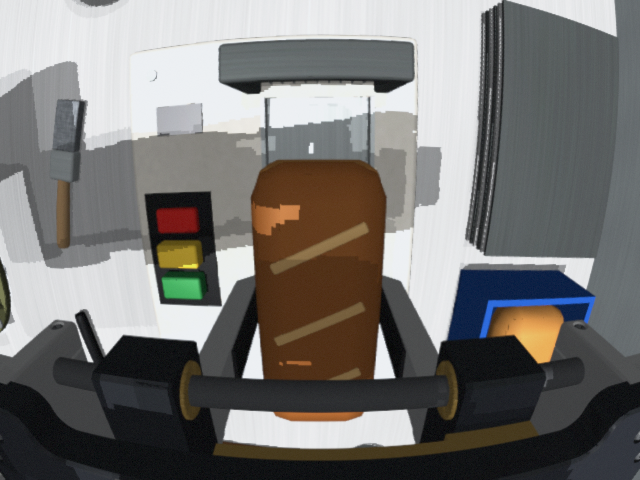

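View pics/s6.png

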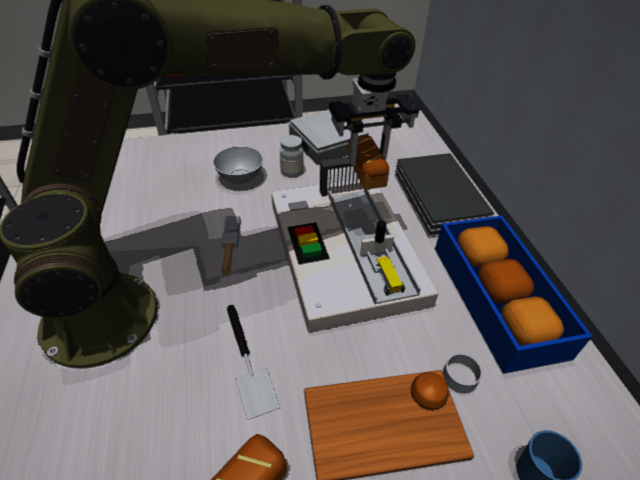

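Trough walls appear at u=265 and 370, as predicted, and the loaf is centred at u=318. Lowering, gently at the end.

```bash
python3 -m pendant '[{"claw":0.05,"delta_pos":[0,0.001,0.03],"rotation":[-0.004,0,0]},{"claw":0.05,"delta_pos":[0,0.001,0.07],"rotation":[-0.004,0,0]},{"claw":0.05,"delta_pos":[0,0.001,0.105],"rotation":[-0.004,0,0]},{"claw":0.05,"delta_pos":[0,0.001,0.13],"rotation":[-0.004,0,0]},{"claw":0.05,"delta_pos":[0,0.001,0.14],"rotation":[-0.004,0,0]},{"claw":0.05,"delta_pos":[0,0.001,0.14],"rotation":[-0.004,0,0]},{"claw":0.05,"delta_pos":[0,0.001,0.14],"rotation":[-0.004,0,0]}]'
python3 - <<'E'
from h import *
s=manip.read_state();print(s["wrist_force"])
q=np.load('slicer.npy')
to(*S2W(q,(50,43,0))[0][:2],85.3,np.pi/2+q[2])
E
```

```text
clock: 12.42
eef_pos: [638.5, 139.1, 102.1]
eef_rot: [3.139, 0.0, 1.607]
wrist_force: [0.3, 0.3, -2.0]
finger_gap: 59.6
[ 0.33105652  0.25435687 -2.01880339]
delta [-0.0003, -0.0007, 0.0168] rot [0.0023, 0.0004, 0.001] dist 0.017 t 12.425
```

```bash
python3 -m pendant '[{"claw":0.05,"delta_pos":[0,-0.0005,0.005],"rotation":[0.002,0,0]},{"claw":0.05,"delta_pos":[0,-0.0005,0.009],"rotation":[0.002,0,0]},{"claw":0.05,"delta_pos":[0,-0.0005,0.012],"rotation":[0.002,0,0]},{"claw":0.05,"delta_pos":[0,-0.0005,0.014],"rotation":[0.002,0,0]},{"claw":0.05,"delta_pos":[0,-0.0005,0.015],"rotation":[0.002,0,0]},{"claw":0.05,"delta_pos":[0,-0.0005,0.016],"rotation":[0.002,0,0]}]'
python3 -m pendant '[{"claw":0.05,"delta_pos":[0,0,0.0005],"rotation":[0,0,0]},{"claw":0.05,"delta_pos":[0,0,0.001],"rotation":[0,0,0]}]'
```

```text
clock: 13.18
eef_pos: [638.1, 139.1, 86.1]
eef_rot: [3.141, 0.0, 1.607]
wrist_force: [0.8, -0.6, -2.5]
finger_gap: 60.2
clock: 13.42
eef_pos: [638.1, 139.1, 85.3]
eef_rot: [3.141, 0.0, 1.607]
wrist_force: [-2.1, -0.6, 2.7]
finger_gap: 60.1
```

Contact: Fz went from −2.5 to +2.7 N. Releasing and rising.

```bash
python3 -m pendant '[{"claw":0.062,"delta_pos":[0,0,0],"rotation":[0,0,0]},{"claw":0.068,"delta_pos":[0,0,0],"rotation":[0,0,0]},{"claw":0.078,"delta_pos":[0,0,0],"rotation":[0,0,0]},{"claw":0.084,"delta_pos":[0,0,0],"rotation":[0,0,0]},{"claw":0.084,"delta_pos":[0,0,-0.02],"rotation":[0,0,0]},{"claw":0.084,"delta_pos":[0,0,-0.06],"rotation":[0,0,0]},{"claw":0.084,"delta_pos":[0,0,-0.12],"rotation":[0,0,0]},{"claw":0.084,"delta_pos":[0,0,-0.12],"rotation":[0,0,0]}]'
python3 - <<'E'
from h import *
import cv2
s=manip.read_state();im=manip.camera("wrist"); cv2.imwrite("pics/w7.png",im[:,:,::-1])
im=manip.camera("side")[:,:,::-1]; cv2.imwrite("pics/s7.png",cv2.resize(im[130:340,250:450],None,fx=2.8,fy=2.8,interpolation=cv2.INTER_CUBIC))
q=np.load('slicer.npy')
g=S2W(q,(-98,q[3]-36,75))[0]; print(g); to(*g[:2],150,np.pi/2+q[2])
E
```

```text
clock: 14.42
eef_pos: [639.7, 139.5, 212.3]
eef_rot: [3.131, -0.001, 1.607]
wrist_force: [-0.6, -0.8, -0.8]
finger_gap: 84.3
[492.76701873  52.1299145   75.        ]
delta [-0.0818, -0.1485, 0.0562] rot [0.0022, 0.0002, 0.0011] dist 0.179 t 14.525
```

View pics/w7.png

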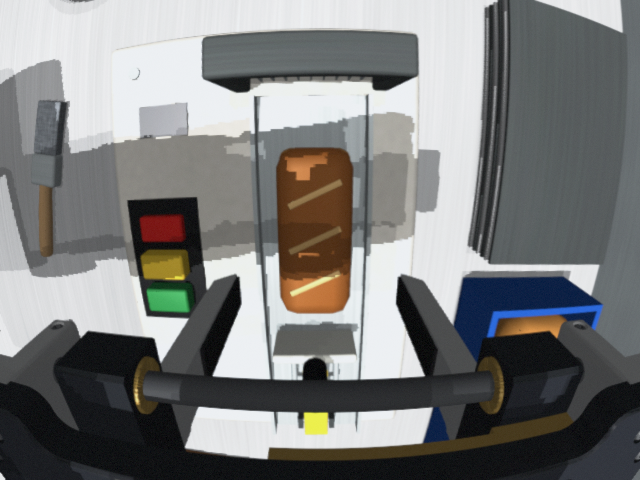

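View pics/s7.png

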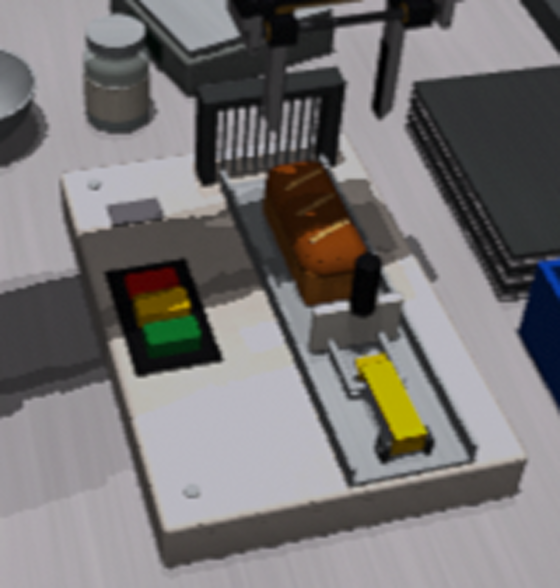

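The loaf lies upright along the trough, wrist (313,230), clear of both the blades and the caught pusher. Now I'll close the fingers and move over the green key.

```bash
python3 -m pendant '[{"claw":0.0,"delta_pos":[-0.027,-0.05,0],"rotation":[0.002,0,0]},{"claw":0.0,"delta_pos":[-0.055,-0.1,0],"rotation":[0.002,0,0]},{"claw":0.0,"delta_pos":[-0.082,-0.148,0],"rotation":[0.002,0,0]},{"claw":0.0,"delta_pos":[-0.082,-0.148,0.03],"rotation":[0.002,0,0]},{"claw":0.0,"delta_pos":[-0.082,-0.148,0.056],"rotation":[0.002,0,0]},{"claw":0.0,"delta_pos":[-0.082,-0.148,0.056],"rotation":[0.002,0,0]},{"claw":0.0,"delta_pos":[-0.082,-0.148,0.056],"rotation":[0.002,0,0]}]'
python3 - <<'E'
from h import *
import cv2
s=manip.read_state();im=manip.camera("wrist"); cv2.imwrite("pics/w8.png",im[:,:,::-1])
q=np.load('slicer.npy')
ks=S2W(q,[(-98,q[3]+36*i,75-10*(i==1)) for i in (-1,0,1)])
print(wpix(s,ks).round(), wpix(s,s["eef_pos"]).round())
to(*ks[0][:2],80,np.pi/2+q[2])
E
```

```text
clock: 15.4
eef_pos: [493.5, 52.0, 150.8]
eef_rot: [3.141, 0.0, 1.607]
wrist_force: [0.1, -0.8, 0.2]
finger_gap: 17.0
[[315. 245.]
 [315. 196.]
 [315. 144.]] [[315. 290.]]
delta [0.0002, -0.001, 0.071] rot [0.0011, 0.0002, 0.0012] dist 0.071 t 15.45
```

View pics/w8.png

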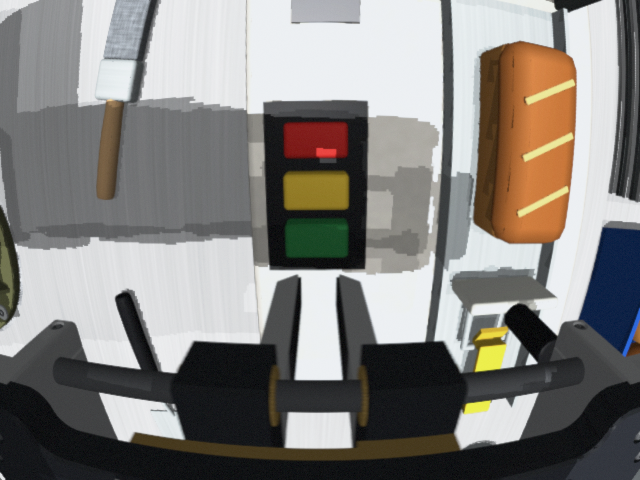

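Run:
```python
import cv2
im=cv2.imread("pics/w8.png"); cv2.imwrite("pics/c8.png",cv2.resize(im[95:305,250:385],None,fx=2.8,fy=2.8,interpolation=cv2.INTER_CUBIC))
```

```text
(no output)
```

View pics/c8.png

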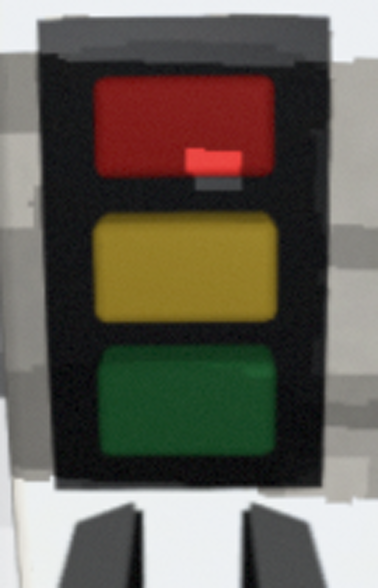

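Key tops in the wrist view are about 4 px (3 mm) towards +y of the fixed-camera fit. I'll aim 1.5 mm that way, which is well inside the key either way.

```bash
python3 -m pendant '[{"claw":0.0,"delta_pos":[0.0015,-0.001,0.03],"rotation":[0,0,0]},{"claw":0.0,"delta_pos":[0.0015,-0.001,0.055],"rotation":[0,0,0]},{"claw":0.0,"delta_pos":[0.0015,-0.001,0.068],"rotation":[0,0,0]},{"claw":0.0,"delta_pos":[0.0015,-0.001,0.071],"rotation":[0,0,0]},{"claw":0.0,"delta_pos":[0.0015,-0.001,0.071],"rotation":[0,0,0]}]'
python3 -m pendant '[{"claw":0.0,"delta_pos":[0,0,0.004],"rotation":[0,0,0]},{"claw":0.0,"delta_pos":[0,0,0.008],"rotation":[0,0,0]},{"claw":0.0,"delta_pos":[0,0,0.012],"rotation":[0,0,0]},{"claw":0.0,"delta_pos":[0,0,0.014],"rotation":[0,0,0]},{"claw":0.0,"delta_pos":[0,0,0.014],"rotation":[0,0,0]}]'
```

```text
clock: 16.08
eef_pos: [493.1, 53.5, 80.8]
eef_rot: [3.14, 0.0, 1.607]
wrist_force: [-0.4, 0.2, -0.4]
finger_gap: 0.2
clock: 16.7
eef_pos: [492.9, 53.5, 66.5]
eef_rot: [3.14, 0.0, 1.607]
wrist_force: [0.3, -0.4, 0.3]
finger_gap: 0.5
```

```bash
python3 -m pendant '[{"claw":0.0,"delta_pos":[0,0,0.001],"rotation":[0,0,0]},{"claw":0.0,"delta_pos":[0,0,0.0015],"rotation":[0,0,0]},{"claw":0.0,"delta_pos":[0,0,0.0015],"rotation":[0,0,0]}]'
python3 -m pendant '[{"claw":0.0,"delta_pos":[0,0,0.001],"rotation":[0,0,0]},{"claw":0.0,"delta_pos":[0,0,0.0015],"rotation":[0,0,0]},{"claw":0.0,"delta_pos":[0,0,0.0015],"rotation":[0,0,0]}]'
```

```text
clock: 17.08
eef_pos: [492.9, 53.5, 65.0]
eef_rot: [3.14, 0.0, 1.607]
wrist_force: [0.3, -0.1, 0.9]
finger_gap: 0.4
clock: 17.45
eef_pos: [493.0, 53.5, 64.1]
eef_rot: [3.14, 0.0, 1.607]
wrist_force: [-4.1, -1.4, 10.7]
finger_gap: 0.1
```

Run:
```python
from h import *
import cv2
im=manip.camera("side")[:,:,::-1]; cv2.imwrite("pics/s9.png",cv2.resize(im[130:340,250:450],None,fx=2.8,fy=2.8,interpolation=cv2.INTER_CUBIC))
im=manip.camera("wrist")[:,:,::-1]; cv2.imwrite("pics/w9.png",im)
```

```text
(no output)
```

View pics/s9.png

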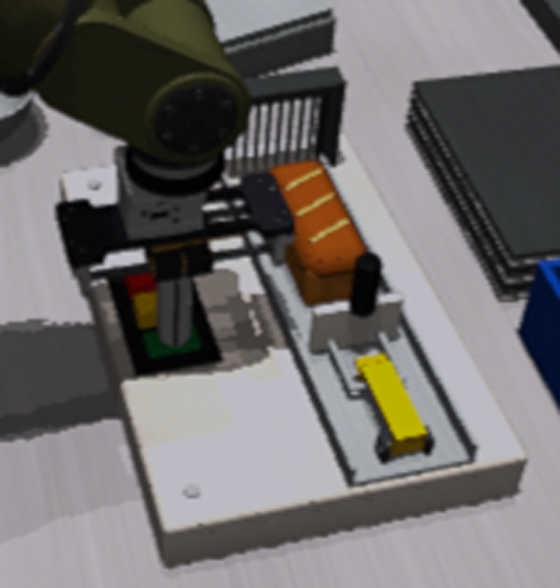

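View pics/w9.png

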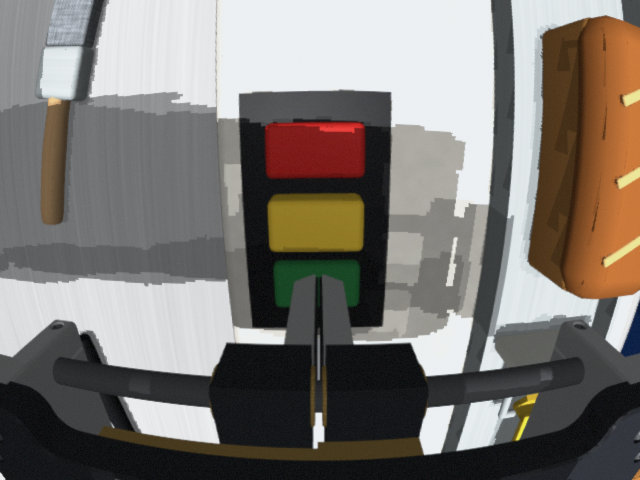

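10.7 N at z=64, so it is at the bottom stop; red has popped up and green is down. Lifting to check that it holds.

```bash
python3 -m pendant '[{"claw":0.0,"delta_pos":[0,0,0],"rotation":[0,0,0]},{"claw":0.0,"delta_pos":[0,0,-0.01],"rotation":[0,0,0]},{"claw":0.0,"delta_pos":[0,0,-0.06],"rotation":[0,0,0]},{"claw":0.0,"delta_pos":[0,0,-0.12],"rotation":[0,0,0]},{"claw":0.0,"delta_pos":[-0.06,0,-0.17],"rotation":[0,0,0]},{"claw":0.0,"delta_pos":[-0.12,-0.05,-0.17],"rotation":[0,0,0]},{"claw":0.0,"delta_pos":[-0.12,-0.1,-0.17],"rotation":[0,0,0]},{"claw":0.0,"delta_pos":[-0.12,-0.1,-0.17],"rotation":[0,0,0]},{"claw":0.0,"delta_pos":[-0.12,-0.1,-0.17],"rotation":[0,0,0]}]'
python3 - <<'E'
from h import *
import cv2
im=manip.camera("side")[:,:,::-1]; cv2.imwrite("pics/s10.png",cv2.resize(im[130:340,250:450],None,fx=2.8,fy=2.8,interpolation=cv2.INTER_CUBIC))
im=manip.camera("top")[:,:,::-1]; cv2.imwrite("pics/t10.png",cv2.resize(im[115:265,105:390],None,fx=2.8,fy=2.8,interpolation=cv2.INTER_CUBIC))
E
```

```text
clock: 18.68
eef_pos: [397.4, -70.1, 234.7]
eef_rot: [3.139, 0.001, 1.606]
wrist_force: [0.9, 0.7, 0.0]
finger_gap: 0.3
```

View pics/s10.png

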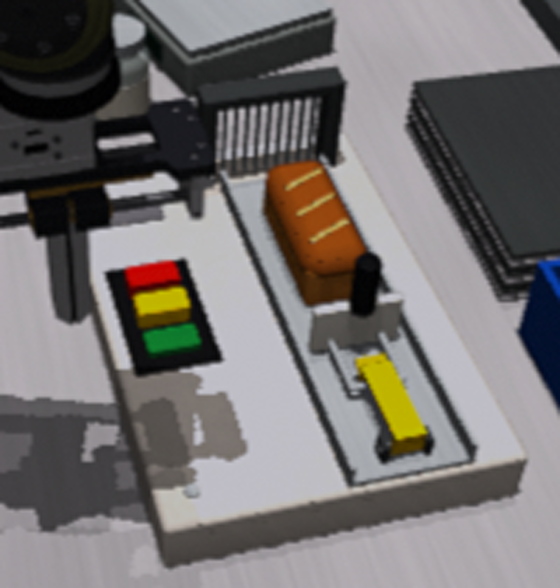

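View pics/t10.png

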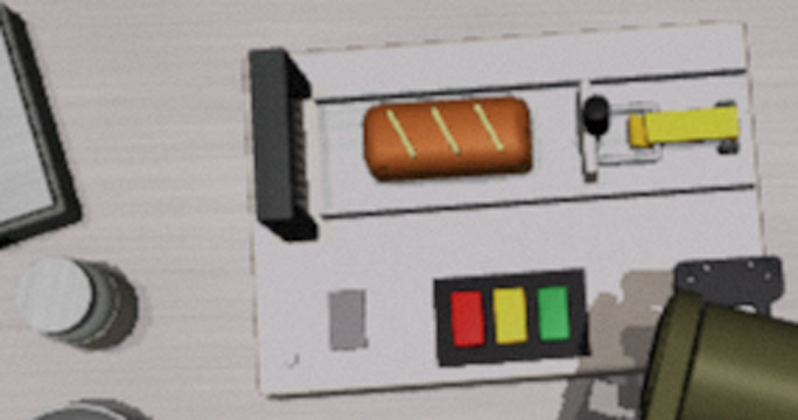

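Run:
```python
import cv2,numpy as np
a=[cv2.resize(cv2.imread(f"pics/{n}.png")[240:390,90:240],None,fx=2.6,fy=2.6) for n in("s7","s10")]
cv2.imwrite("pics/cmp.png",np.hstack(a))
```

```text
(no output)
```

View pics/cmp.png

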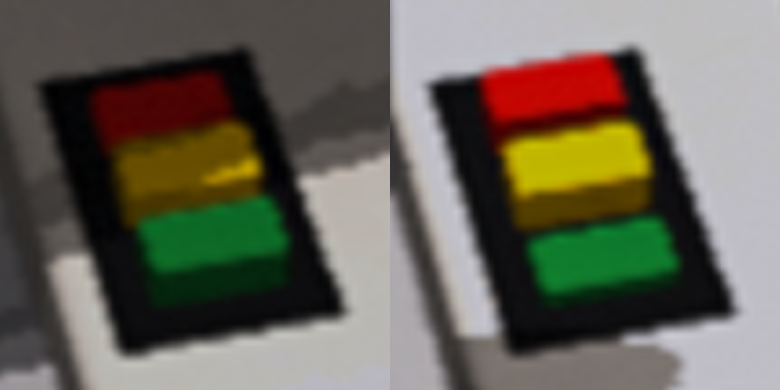

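Before and after: green is now down, red is up with its side face showing, and yellow is still up. Everything else is in place, so I'm handing it in.

```bash
python3 -c "
from cell import manip
print(manip.sign_off(), manip.read_state()['clock'])"
```

```text
the job is handed in; nothing more can be done
the job is handed in; nothing more can be done
```

The slicer is loaded and set running, and I handed the job in at about 19 s of the 64 s allowed.

- **Pusher:** I drew it back about 118 mm and eased it forward. The force reversed (+3.3 to −4.6 N) at about 111 mm, so the catch had it. It still sat behind the hook in the last side and top pictures.
- **Loaf:** I took the smaller scored loaf, the one on the wooden board. It went down with only about 3 N of contact and lies upright along the trough, clear of both pusher and blades.
- **Keys:** I pressed green to its bottom stop, reading 10.7 N at 64 mm above the bench. After lifting off, the pictures show green held down, red popped up and yellow still up.
- **Jar:** I never touched it; it looks to be where it started.

**One disagreement:** the wrist camera put the keys about 3 mm further along +y than the fixed cameras did. I aimed between the two, well inside the key.

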